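# Press a flanged bush home and hold it under load

## Task

On the bench press, flip the lock cam lever down to the front to free the ram, then pull the feed lever's ball down so that the ram presses the flanged brass bush fully home in the bearing block, and go on until the sprung nose of the ram is pushed in about 5 mm (the ram's lower edge is level with the turned groove in the nose), without ever bottoming the nose. Finish while still holding the feed lever there, so that the retaining compound sets under load; leave the cam lever down and the other things on the bench where they are.

Things in the scene. Friction and masses are not known exactly. Their poses are not given: they have to be found in the camera images.
- press: grey C-frame hand press fixed on the bench, front towards the robot give or take its yaw. Origin: bench level under the ram axis; x points to the press's back, y to its left, z up. Foot x -75..110, y -65..65 mm; head x -45..55, y -30..30, z 125..205 mm; ram top at z 270 mm. A 60 x 60 x 35 mm aluminium bearing block sits in the nest under the ram, its top 66 mm up
- cam_lever (a joint): lock cam lever on the press's left side, turning about the press's y axis. 0 = upright: the cam catches the ram, which then moves only about 1 mm, a few mm if forced hard. Starts between 0 and 0.25. Grows as the ball is swung over to the front and down: the ram is free above 1.25 rad, stop at 1.6 rad (arm level, pointing to the front). Stiff hinge (about 2 N at the ball), stays where it is left.
- cam_knob (a point): centre of the 22 mm ball on the end of the cam lever, 75 mm from the cam axis, 80 mm left of the ram axis (50 mm clear of the head's side); at joint 0 it is 257 mm above the bench and 24 mm in front of the ram axis.
- cam_axis (a point): point on the cam lever's turning axis in the plane of its ball's swing: press frame (-24, 80, 182) mm.
- feed_lever (a joint): feed lever on the press's right side, turning about the press's y axis. 0 = rest, arm pointing to the front and 0.62 rad above level; grows as the ball is pulled down to the front, stop at 1.22 rad. A pinion drives the ram 20 mm down per rad. A spring returns it to 0 when let go: about 2 N at the ball at first, about 7 N at the nose's 5 mm.
- feed_knob (a point): centre of the 32 mm black ball on the end of the feed lever, 160 mm from the lever's axis, 80 mm right of the ram axis.
- feed_axis (a point): point on the feed lever's turning axis in the plane of its ball's swing: press frame (32, -80, 165) mm.
- ram (a joint): downward travel of the 24 mm round steel ram (quill), m; 0 = up, stop at 0.0245. The nose meets the bush after 4 to 6 mm, has pressed it home after 12 mm, and is pushed in 5 mm at 17 mm (feed lever at 0.85 rad).
- nose (a joint): how far the sprung nose has been pushed up into the ram's end, m; 0 = fully out (preload 20 N, then 3 N per mm), bottoms at 0.009. The nose is a steel foot 24 mm in diameter and 6 mm thick on a 14 mm stem; a 3 mm wide turned groove in the stem stands 3.5 to 6.5 mm below the ram's lower edge when the nose is out.
- nose_foot (a point): centre of the underside of the nose's foot; 82 mm above the bench at rest.
- bush (a joint): how far the bush has been pressed in, m; 0 = flange 8 mm above the block, 0.0075 to 0.008 = fully home, flange on the block. It starts between 0 and 0.002, slides against about 12 N of drag and stays where it is left.
- bush_top (a point): centre of the top of the brass bush's flange (30 mm in diameter, 4 mm thick); 76 to 78 mm above the bench at the start, 70 mm when home.
- finished_block: loose bystander: a finished 60 x 60 x 35 mm aluminium block with its bush home; origin under its centre.
- spare_bush_1: loose bystander: spare brass bush standing flange down, 30 mm in diameter, 34 mm high; origin under its centre.
- spare_bush_2: loose bystander: like spare_bush_1.
- oil_bottle: loose bystander: small cream bottle with a red spout, 34 mm in diameter, 107 mm high; origin under its centre.
- caliper: loose bystander: vernier caliper lying flat, 191 mm long; origin under its centre.
- adjustable_wrench: loose bystander: adjustable wrench lying flat, 153 mm long; origin under its centre.
- fuse_puller: loose bystander: small yellow plastic tool lying flat, 45 mm long; origin under its centre.

How it is judged (in metres and radians):
On the way, in this order (a step that is already met when the one before it is completed fails the run):
1. the cam lever is flipped down, the ram is free and still up, the bush as it was started (value of joint cam_lever above 1.3 rad and value of joint bush below 0.004 m), for 0.2 s.
2. the bush is pressed fully home (value of joint bush above 0.0073 m), for 0.2 s.
At the end, for the whole second after the job is handed in: The program ends with the gripper holding the feed lever (more than 2 N between fingers and lever) and the lever still; through the last second the bush is home (within 0.7 mm), the nose is pushed in 3.4 to 6.6 mm, and the cam lever is down at the front (over 1.25 rad) (value of joint bush above 0.0073 m and value of joint nose between 0.0034 and 0.0066 m and value of joint cam_lever above 1.25 rad and contact force between the fingers and feed_lever above 2 N and velocity of joint feed_lever between -0.05 and 0.05 rad/s); the arm keeps its last pose, push and grip.
It fails at once if the nose is bottomed in the ram (pushed in more than 8 mm) (value of joint nose above 0.008 m).
It fails at once if the robot pushes on the ram, nose or bush itself (contact force between any of the arm, the fingers and ram above 3 N or contact force between the fingers and bush above 3 N).
It fails at once if a bystander is shifted by more than 30 mm (distance of any of finished_block, spare_bush_1, spare_bush_2, oil_bottle, caliper, adjustable_wrench, fuse_puller from where it was at the start of the episode above 0.03 m).
It also fails if it takes over 48 s, if anything falls off the work surface, if the arm or the gripper's body presses on something with over 40 N, if the wrist force passes 120 N, or if a joint passes its speed limit or range.

## Robot

A 6-joint arm with a two-finger parallel gripper is mounted at the origin on a cart in front of the work surface, level with it; the furniture and walls round the work are solid. World frame = base frame: x ahead of the robot, y to its left, z up, the work surface at z = 0. Lengths are in mm, angles in rad, forces in N, time in s.
With the tool pointing down it reaches from about 375 to 900 mm from the base axis. Payload 3.1 kg.
Tool frame: the origin (TCP) lies midway between the tips of the shut fingers; the grasp point (between the pads) lies 19 mm behind it (r.hold_point_z is the distance from the TCP to the grasp point, in mm); z points along the fingers, y is the line along which they close (so a half turn about z gives the same grasp; the last joint's range is limited). The gripper opens to 87 mm and grips with 3 to 60 N. Pads are 19 mm wide; open, the fingers measure 117 mm over their backs; the gripper's body (75 mm by 190 mm) begins 51 mm behind the grasp point.
Start: joints at [-1.478, 0.527, 1.433, -0, 1.181, -0.178], TCP at [167.213, -602.193, 222.548] pointing down, gripper open.
Joint ranges: [-3.08, 3.08], [-0.75, 2.2], [0.22, 2.44], [-1.43, 4.57], [0, 2.65], [-2.85, 2.85]. Speed limits (rad/s): [2.79, 2.79, 3.14, 3.14, 3.14, 3.14].

## Interface

Orientations are given as a unit quaternion [x, y, z, w].
In Python, from plant import r gives the robot as it stands.
- The arm moves only by the tool servo_tool, never from a script. Its argument "steps" is a list of rows, each a list of 7 numbers: the turn, a rotation vector about the world's x, y, z in rad, then the shift along the world's x, y, z in m, then the opening, from 0 (shut) to 1 (fully open). A call has 1 to 12 rows; each row shifts and turns the commanded pose from where the row before left it; what a row does not reach is not made up. A row lasts 1/10 s, in which the tool goes at most 50 mm and 8.59 degrees, less where a joint would pass 70% of its speed; a pose out of reach is approached as far as the arm can. A call with a gripper value outside its range is refused whole. The fingers move at their own pace and stop on an object; "grip_force" is the grip in N (left out, the last holds). Time passes only in rows, so rows that do not move let the fingers close. It gives the time, the measured TCP pose, the force, the opening and the grip force at its end, in the units of the state.
- r.state(): the state, without advancing time (a new reading comes with each control period).
- r.read_camera(name): name is "scene" or "top"; returns (picture, depth): 400x640x3 uint8, red, green, blue; 400x640 float32, mm along the optical axis (not along the pixel's ray), 0 where there is no reading.
- r.camera_params(name): a dict with "intrinsics" (3x3 intrinsics, pixels), "camera_from_world" (4x4, takes a point from world to camera coordinates). Camera axes: x right, y up, looking along -z (the intrinsics and any distortion apply to the point x, -y, -z); pixel columns grow to the right and rows downward; lengths in mm; the calibration is good to about 2 mm. A picture is of the moment at which its call begins. camera_params takes no time and is no camera call.
- r.finish_job(): hands the job in; it is judged then, once.
The state is a dict: "t": time; "qpos": joint angles; "joint_velocities": joint speeds; "tau": joint torques, N m; "ee_pos": TCP position; "orientation": TCP orientation; "ft_force": force on the tool from outside, world axes, zero at the start; "wrist_torque": the same for the moment, N m; "finger_gap": opening from 0.0 (shut) to 1.0 (fully open); "grip_force": force on a finger pad.
Only numpy, scipy, OpenCV 4.12 (cv2) and the standard library are available. Lean on these libraries where they do the work, as an engineer would, in place of code of your own. Each camera call takes 0.05 s, during which the arm holds its last target. There are 200 camera calls.

## Working session

There is one attempt and no reset: what is moved stays moved. The work goes in short steps, Python scripts to look and compute and a tool call to move; the robot and the scene stay as the last step left them, time stands still between calls to the robot, and variables do not carry over. Pictures are saved under pics/ and viewed, at most 10 in all, crops included, and the job is handed in when it is done.

Besides the shell and the picture viewer there is one more tool, called after "Call:" in YAML: its name, and indented under it one key for each argument. servo_tool: Moves the arm, as the interface text tells. Its arguments: {"type":"object","properties":{"steps":{"type":"array"},"grip_force":{"type":"number"}},"required":["steps"]}

```bash
ls; mkdir -p pics
cat > h.py <<'E'
import numpy as np,cv2
from plant import r
def snap(n):
    p,d=r.read_camera(n); return p,d
def w(n,u,v,z):
    c=r.camera_params(n);K=np.array(c["intrinsics"]);T=np.linalg.inv(np.array(c["camera_from_world"]))
    a=np.linalg.inv(K)@[u,v,1]*z
    return (T@[a[0],-a[1],-a[2],1])[:3]
def px(n,P):
    c=r.camera_params(n);K=np.array(c["intrinsics"]);q=np.array(c["camera_from_world"])@[*P,1]
    a=K@[q[0],-q[1],-q[2]];return a[:2]/a[2]
E
python3 - <<'E'
from h import *
for n in("scene","top"):
    p,d=snap(n);cv2.imwrite(f"pics/{n}0.png",p[:,:,::-1]);np.save(n,d)
    c=r.camera_params(n);print(n,c.keys(),np.round(c["intrinsics"],1).tolist(),np.linalg.inv(c["camera_from_world"]).round(2).tolist())
print(r.state())
E
```

```text
pics
scene dict_keys(['intrinsics', 'camera_from_world']) [[458.0, 0.0, 327.0], [0.0, 458.0, 196.3], [0.0, 0.0, 1.0]] [[-0.76, 0.32, -0.56, -52.31], [-0.65, -0.36, 0.67, 751.35], [0.01, 0.88, 0.48, 679.4], [0.0, 0.0, 0.0, 1.0]]
top dict_keys(['intrinsics', 'camera_from_world']) [[420.4, 0.0, 327.1], [0.0, 420.4, 197.1], [0.0, 0.0, 1.0]] [[0.02, 0.99, -0.14, 416.5], [-1.0, 0.02, 0.02, 18.78], [0.02, 0.13, 0.99, 1284.11], [0.0, 0.0, 0.0, 1.0]]
{'t': 0.1, 'qpos': array([-1.47852224e+00,  5.28378753e-01,  1.43377747e+00, -4.23712198e-06,
        1.18138110e+00, -1.78455824e-01]), 'joint_velocities': array([-0.0003964 , -0.00273614, -0.00125431, -0.00024694, -0.00014356,
        0.00087849]), 'tau': array([-5.62068919e-05, -4.40986311e+01, -1.77150679e+01,  6.34859875e-02,
        5.34466084e-02, -4.05521666e-05]), 'ee_pos': array([ 167.13916076, -601.55616581,  221.66501802]), 'orientation': array([ 9.90851569e-01,  1.34952672e-01,  3.99283755e-05, -9.71515110e-04]), 'ft_force': array([0.37201737, 0.30265587, 0.47125363]), 'wrist_torque': array([-0.06158283, -0.01591311,  0.02144873]), 'grip_force': 0.0, 'finger_gap': 0.9993381609569819}
```

View pics/scene0.png

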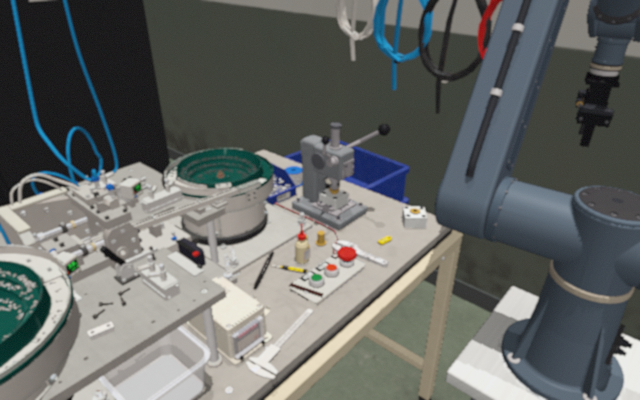

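View pics/top0.png

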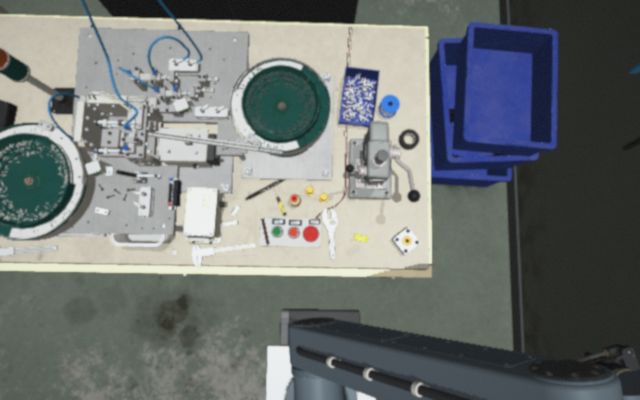

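The scene view shows the press at about (330,180), with the feed ball at (384,130). In the top view the feed ball is at (414,196) and a dark cam ball at about (349,168). I'll enlarge both.

Run:
```python
from h import *
a=cv2.imread("pics/scene0.png")[100:240,280:420];b=cv2.imread("pics/top0.png")[110:250,320:440]
a=cv2.resize(a,None,fx=3,fy=3,interpolation=2);b=cv2.resize(b,None,fx=3,fy=3,interpolation=2)
cv2.imwrite("pics/c.png",np.hstack([a,b]))
ds,dt=np.load("scene.npy"),np.load("top.npy")
for n,d,u,v in[("top",dt,414,196),("top",dt,349,168),("top",dt,376,155),("top",dt,404,240),("scene",ds,384,130),("scene",ds,335,126),("scene",ds,415,212)]:
    z=np.median(d[v-1:v+2,u-1:u+2]);print(n,u,v,z,w(n,u,v,z).round(1))
```

```text
top 414 196 1024.4526 [ 561.2 -214.3  274.6]
top 349 168 1038.3245 [629.1 -55.7 266.5]
top 376 155 1101.7241 [ 676.9 -130.3  210.7]
top 404 240 1243.3229 [ 462.7 -237.1   40.7]
scene 384 130 1185.5962 [ 556.  -203.2  260.4]
scene 335 126 1186.1499 [ 656.4 -125.3  267.5]
scene 415 212 1261.8455 [ 457.4 -238.6   36.7]
```

View pics/c.png

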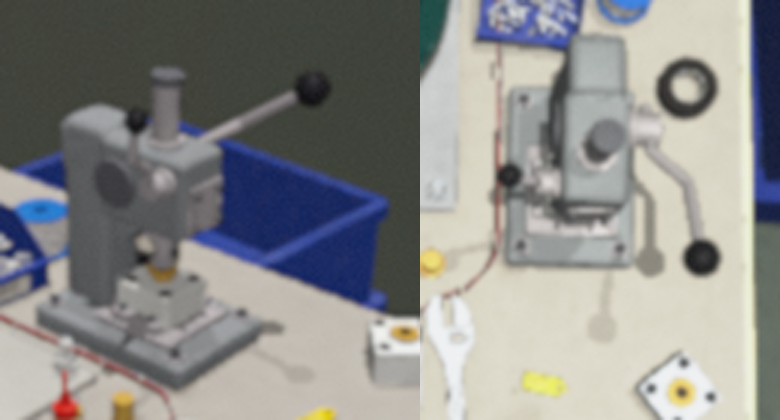

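```bash
cat > fit.py <<'E'
from h import *
from scipy.optimize import least_squares
def P2W(p,P):
    c,s=np.cos(p[2]),np.sin(p[2]);return np.array([p[0]+c*P[0]-s*P[1],p[1]+s*P[0]+c*P[1],P[2]])
def cam(q):return[-24-75*np.sin(q),80,182+75*np.cos(q)]
def feed(q):return[32-160*np.cos(.62-q),-80,165+160*np.sin(.62-q)]
E
python3 - <<'E'
from fit import *
obs=lambda q:[("top",cam(q),349.3,168.3),("scene",cam(q),325.3,140.3),("top",feed(0),414,195.7),("scene",feed(0),384.3,129.3),("top",[0,0,270],381.7,157.3),("scene",[0,0,270],280+168/3,100+73/3)]
f=lambda p:np.concatenate([px(n,P2W(p,P))-[u,v] for n,P,u,v in obs(p[3])])
s=least_squares(f,[670,-130,0,.1]);p=s.x;print(p.round(3),s.fun.round(1).reshape(-1,2).tolist())
for P in(cam(p[3]),cam(0),cam(1.6),[-24,80,182],feed(0),feed(.85),[32,-80,165]):print(P2W(p,P).round(1))
np.save("p.npy",p)
E
```

```text
[ 6.59010e+02 -1.34835e+02  3.60000e-02  3.00000e-02] [[-0.5, 0.1], [0.0, -0.5], [0.1, 0.2], [0.4, -0.7], [-0.5, -0.8], [0.6, -0.4]]
[629.9 -55.8 257. ]
[632.1 -55.8 257. ]
[557.2 -58.5 179.8]
[632.1 -55.8 182. ]
[ 563.7 -218.3  258. ]
[ 538.2 -219.3  128.5]
[ 693.9 -213.6  165. ]
```

Call:
servo_tool:
  steps:
    - [0, 0, -0.06, 0, 0, 0.04, 0.55]
    - [0, 0, -0.06, 0, 0, 0.04, 0.55]
    - [0, 0, -0.06, 0, 0, 0.04, 0.55]
    - [0, 0, -0.055, 0, 0, 0.04, 0.55]
    - [0, 0, 0, 0.026, 0.03, 0, 0.55]
    - [0, 0, 0, 0.026, 0.03, 0, 0.55]
    - [0, 0, 0, 0.026, 0.03, 0, 0.55]
    - [0, 0, 0, 0.026, 0.03, 0, 0.55]
    - [0, 0, 0, 0.026, 0.03, 0, 0.55]
    - [0, 0, 0, 0.026, 0.03, 0, 0.55]
    - [0, 0, 0, 0.026, 0.03, 0, 0.55]
    - [0, 0, 0, 0.026, 0.03, 0, 0.55]

```text
t: 1.3
ee_pos: [375.8, -360.5, 382.1]
orientation: [1.0, 0.018, -0.0, -0.0]
ft_force: [0.5, -0.1, -0.3]
finger_gap: 0.552
grip_force: 0.0
```

Call:
servo_tool:
  steps:
    - [0, 0, 0, 0.026, 0.031, 0, 0.55]
    - [0, 0, 0, 0.026, 0.031, 0, 0.55]
    - [0, 0, 0, 0.026, 0.031, 0, 0.55]
    - [0, 0, 0, 0.026, 0.031, 0, 0.55]
    - [0, 0, 0, 0.026, 0.031, 0, 0.55]
    - [0, 0, 0, 0.026, 0.031, 0, 0.55]
    - [0, 0, 0, 0.026, 0.031, 0, 0.55]
    - [0, 0, 0, 0.026, 0.031, 0, 0.55]
    - [0, 0, 0, 0.024, 0.03, 0, 0.55]
    - [0, 0, 0, 0.024, 0.03, 0, 0.55]
    - [0, 0, 0, 0, 0, 0, 0.55]

```text
t: 2.4
ee_pos: [633.1, -50.1, 381.3]
orientation: [1.0, 0.021, -0.0, -0.001]
ft_force: [-0.2, -0.6, -0.5]
finger_gap: 0.552
grip_force: 0.0
```

Call:
servo_tool:
  steps:
    - [0, 0, 0, -0.003, -0.006, -0.02, 0.55]
    - [0, 0, 0, 0, 0, -0.03, 0.55]
    - [0, 0, 0, 0, 0, -0.03, 0.55]
    - [0, 0, 0, 0, 0, -0.03, 0.55]
    - [0, 0, 0, 0, 0, -0.02, 0.55]
    - [0, 0, 0, 0, 0, -0.013, 0.55]
    - [0, 0, 0, 0, 0, 0, 0.55]

```text
t: 3.1
ee_pos: [626.5, -60.4, 237.3]
orientation: [1.0, 0.018, -0.002, -0.001]
ft_force: [0.0, 0.7, 0.0]
finger_gap: 0.548
grip_force: 0.0
```

Run:
```python
from h import *
o=[]
for n,c in(("scene",(326,140)),("top",(349,168))):
    p,d=snap(n);a=p[c[1]-50:c[1]+50,c[0]-50:c[0]+50,::-1];o.append(cv2.resize(a,(390,390),interpolation=2))
cv2.imwrite("pics/g1.png",np.hstack(o))
```

```text
(no output)
```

View pics/g1.png

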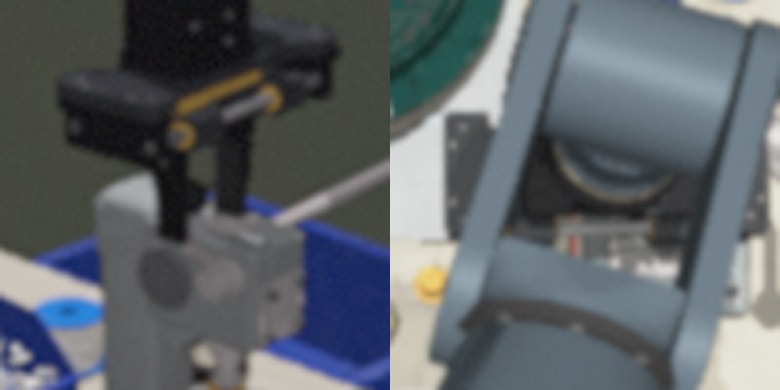

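The scene crop shows the two fingers straddling the cam ball: left fingertip at (175,235), right one behind it. I'll close gently.

Call:
servo_tool:
  steps:
    - [0, 0, 0, 0.002, 0.002, 0, 0.1]
    - [0, 0, 0, 0, 0, 0, 0.1]
    - [0, 0, 0, 0, 0, 0, 0.1]
    - [0, 0, 0, 0, 0, 0, 0.1]
    - [0, 0, 0, 0, 0, 0, 0.1]
    - [0, 0, 0, 0, 0, 0, 0.1]
  grip_force: 12

```text
t: 3.8
ee_pos: [630.4, -57.2, 240.0]
orientation: [1.0, 0.018, 0.0, -0.001]
ft_force: [-0.4, 2.8, 2.9]
finger_gap: 0.236
grip_force: 12.0
```

Run:
```python
from fit import *
p=np.load("p.npy");q=np.linspace(p[3],1.58,21)
X=np.array([P2W(p,cam(a)) for a in q]);print(np.diff(X,axis=0).round(1).tolist());print(r.state()["ee_pos"],r.state()["finger_gap"])
```

```text
[[-5.8, -0.2, -0.4], [-5.7, -0.2, -0.8], [-5.7, -0.2, -1.3], [-5.5, -0.2, -1.7], [-5.4, -0.2, -2.1], [-5.2, -0.2, -2.6], [-5.0, -0.2, -3.0], [-4.8, -0.2, -3.3], [-4.5, -0.2, -3.7], [-4.2, -0.2, -4.0], [-3.9, -0.1, -4.3], [-3.5, -0.1, -4.6], [-3.1, -0.1, -4.9], [-2.8, -0.1, -5.1], [-2.4, -0.1, -5.3], [-1.9, -0.1, -5.5], [-1.5, -0.1, -5.6], [-1.1, -0.0, -5.7], [-0.6, -0.0, -5.8], [-0.2, -0.0, -5.8]]
[630.39427614 -57.20808226 240.02429142] 0.23619120656920745
```

Call:
servo_tool:
  steps:
    - [0, 0, 0, -0.0058, -0.0002, -0.0004, 0.1]
    - [0, 0, 0, -0.0057, -0.0002, -0.0008, 0.1]
    - [0, 0, 0, -0.0057, -0.0002, -0.0013, 0.1]
    - [0, 0, 0, -0.0055, -0.0002, -0.0017, 0.1]
    - [0, 0, 0, -0.0054, -0.0002, -0.0021, 0.1]
    - [0, 0, 0, -0.0052, -0.0002, -0.0026, 0.1]
    - [0, 0, 0, -0.005, -0.0002, -0.003, 0.1]
    - [0, 0, 0, -0.0048, -0.0002, -0.0033, 0.1]
    - [0, 0, 0, -0.0045, -0.0002, -0.0037, 0.1]
    - [0, 0, 0, -0.0042, -0.0002, -0.004, 0.1]

```text
t: 4.8
ee_pos: [580.1, -57.1, 216.3]
orientation: [1.0, 0.018, 0.002, -0.003]
ft_force: [5.3, 10.5, -2.4]
finger_gap: 0.238
grip_force: 12.0
```

Call:
servo_tool:
  steps:
    - [0, 0, 0, -0.0039, 0.0006, -0.0043, 0.1]
    - [0, 0, 0, -0.0035, 0.0006, -0.0046, 0.1]
    - [0, 0, 0, -0.0031, 0.0005, -0.0049, 0.1]
    - [0, 0, 0, -0.0028, 0, -0.0051, 0.1]
    - [0, 0, 0, -0.0024, 0, -0.0053, 0.1]
    - [0, 0, 0, -0.0019, 0, -0.0055, 0.1]
    - [0, 0, 0, -0.0015, 0, -0.0056, 0.1]
    - [0, 0, 0, -0.0011, 0, -0.0057, 0.1]
    - [0, 0, 0, -0.0006, 0, -0.0058, 0.1]
    - [0, 0, 0, -0.0002, 0, -0.0058, 0.1]
    - [0, 0, 0, 0, 0, 0, 0.1]

```text
t: 5.9
ee_pos: [558.3, -57.0, 163.6]
orientation: [1.0, 0.018, 0.001, -0.001]
ft_force: [3.6, 6.0, -1.9]
finger_gap: 0.24
grip_force: 12.0
```

Call:
servo_tool:
  steps:
    - [0, 0, 0, 0, 0, 0, 0.6]
    - [0, 0, 0, 0, 0, 0, 0.6]
    - [0, 0, 0, 0, 0, 0, 0.6]
    - [0, 0, 0, 0, 0, 0.01, 0.6]
    - [0, 0, 0, 0, 0, 0.03, 0.6]
    - [0, 0, 0, 0, 0, 0.04, 0.6]
    - [0, 0, 0, 0, 0, 0.05, 0.6]
    - [0, 0, 0, 0, 0, 0.05, 0.7]

```text
t: 6.7
ee_pos: [556.7, -58.8, 346.4]
orientation: [1.0, 0.018, -0.0, 0.0]
ft_force: [1.6, -0.5, 0.0]
finger_gap: 0.633
grip_force: 0.0
```

Call:
servo_tool:
  steps:
    - [0, 0, 0, 0, -0.03, 0, 0.7]
    - [0, 0, 0, 0, -0.04, 0, 0.7]
    - [0, 0, 0, 0, -0.04, 0, 0.7]
    - [0, 0, 0, 0.003, -0.04, 0, 0.7]
    - [0, 0, 0, 0.002, -0.011, 0, 0.7]
    - [0, 0, 0, 0, 0, 0, 0.7]

```text
t: 7.3
ee_pos: [562.2, -221.4, 344.3]
orientation: [1.0, 0.016, 0.0, 0.0]
ft_force: [-0.1, 0.9, -0.9]
finger_gap: 0.703
grip_force: 0.0
```

Run:
```python
from fit import *
p,d=snap("scene");cv2.imwrite("pics/g2.png",cv2.resize(p[80:240,270:450,::-1],None,fx=3,fy=3,interpolation=2))
P=np.load("p.npy");print(r.state()["ee_pos"])
for q in(1.3,1.45,1.6):print(q,((px("scene",P2W(P,cam(q)))-[270,80])*3).round())
```

```text
[ 562.03220765 -219.6708817   344.17302258]
1.3 [233. 263.]
1.45 [234. 276.]
1.6 [234. 289.]
```

View pics/g2.png

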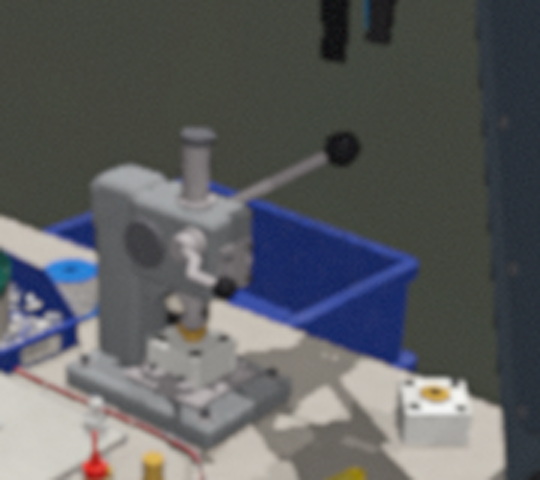

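The cam ball is at (226,288), so the cam is at about 1.57–1.6 rad, which is down. The feed ball is at (342,148), with the fingers above it. I'll descend and grip it.

Call:
servo_tool:
  steps:
    - [0, 0, 0, 0.0015, 0.001, -0.025, 0.7]
    - [0, 0, 0, 0, 0, -0.03, 0.7]
    - [0, 0, 0, 0, 0, -0.025, 0.7]
    - [0, 0, 0, 0, 0, -0.015, 0.7]
    - [0, 0, 0, 0, 0, -0.01, 0.7]
    - [0, 0, 0, 0, 0, 0, 0.2]
    - [0, 0, 0, 0, 0, 0, 0.2]
    - [0, 0, 0, 0, 0, 0, 0.2]
    - [0, 0, 0, 0, 0, 0, 0.2]
    - [0, 0, 0, 0, 0, 0, 0.2]
    - [0, 0, 0, 0, 0, 0, 0.2]
  grip_force: 30

```text
t: 8.45
ee_pos: [564.0, -216.6, 239.6]
orientation: [1.0, 0.018, 0.0, -0.002]
ft_force: [0.6, 4.8, 1.4]
finger_gap: 0.349
grip_force: 30.0
```

Run:
```python
from fit import *
P=np.load("p.npy");q=np.linspace(0,.8,25)
X=np.array([P2W(P,feed(a)) for a in q]);print(q[1],np.diff(X,axis=0).round(1).tolist());print(X[[0,12,24]].round(1).tolist(),r.state()["ee_pos"],r.state()["finger_gap"]*87)
```

```text
0.03333333333333333 [[-3.0, -0.1, -4.4], [-2.9, -0.1, -4.5], [-2.7, -0.1, -4.6], [-2.6, -0.1, -4.7], [-2.4, -0.1, -4.8], [-2.3, -0.1, -4.8], [-2.1, -0.1, -4.9], [-1.9, -0.1, -5.0], [-1.8, -0.1, -5.0], [-1.6, -0.1, -5.1], [-1.4, -0.1, -5.1], [-1.2, -0.0, -5.2], [-1.1, -0.0, -5.2], [-0.9, -0.0, -5.3], [-0.7, -0.0, -5.3], [-0.5, -0.0, -5.3], [-0.4, -0.0, -5.3], [-0.2, -0.0, -5.3], [-0.0, -0.0, -5.3], [0.2, 0.0, -5.3], [0.3, 0.0, -5.3], [0.5, 0.0, -5.3], [0.7, 0.0, -5.3], [0.9, 0.0, -5.3]]
[[563.7, -218.3, 258.0], [537.8, -219.3, 199.9], [536.6, -219.3, 136.4]] [ 563.96421828 -216.55727167  239.56590914] 30.337328298255972
```

Call:
servo_tool:
  steps:
    - [0, 0, 0, -0.003, 0, -0.0044, 0.2]
    - [0, 0, 0, -0.0029, 0, -0.0045, 0.2]
    - [0, 0, 0, -0.0027, 0, -0.0046, 0.2]
    - [0, 0, 0, -0.0026, 0, -0.0047, 0.2]
    - [0, 0, 0, -0.0024, 0, -0.0048, 0.2]
    - [0, 0, 0, -0.0023, 0, -0.0048, 0.2]
    - [0, 0, 0, -0.0021, 0, -0.0049, 0.2]
    - [0, 0, 0, -0.0019, 0, -0.005, 0.2]
    - [0, 0, 0, -0.0018, 0, -0.005, 0.2]
    - [0, 0, 0, -0.0016, 0, -0.0051, 0.2]
    - [0, 0, 0, -0.0014, 0, -0.0051, 0.2]
    - [0, 0, 0, -0.0012, 0, -0.0052, 0.2]
  grip_force: 40

```text
t: 9.65
ee_pos: [538.1, -216.4, 181.8]
orientation: [1.0, 0.018, 0.0, -0.002]
ft_force: [-0.6, 6.6, 5.0]
finger_gap: 0.345
grip_force: 40.1
```

Call:
servo_tool:
  steps:
    - [0, 0, 0, -0.0011, 0, -0.0052, 0.2]
    - [0, 0, 0, -0.0009, 0, -0.0053, 0.2]
    - [0, 0, 0, -0.0007, 0, -0.0053, 0.2]
    - [0, 0, 0, -0.0005, 0, -0.0053, 0.2]
    - [0, 0, 0, -0.0004, 0, -0.0053, 0.2]
    - [0, 0, 0, -0.0002, 0, -0.0053, 0.2]
    - [0, 0, 0, 0, 0, 0, 0.2]

```text
t: 10.35
ee_pos: [534.0, -216.3, 149.6]
orientation: [1.0, 0.018, -0.0, -0.002]
ft_force: [-0.1, 7.0, 5.5]
finger_gap: 0.341
grip_force: 40.1
```

Run:
```python
from fit import *
P=np.load("p.npy")
s=[r.state()];print(s[0]["t"],s[0]["ee_pos"],s[0]["ft_force"],s[0]["finger_gap"]*87)
b=(s[0]["ee_pos"]+[0,0,19]-P2W(P,[32,-80,165]));print(.62+np.arctan2(-b[2],-b[0]),np.hypot(b[0],b[2]))
p,d=snap("scene");cv2.imwrite("pics/g3.png",cv2.resize(p[110:210,295:395,::-1],None,fx=6,fy=6,interpolation=2))
```

```text
10.35 [ 533.99670279 -216.29117973  149.57843296] [-0.10202745  6.96982681  5.5246491 ] 29.672374554634146
0.5976223534180912 159.92439679374874
```

View pics/g3.png

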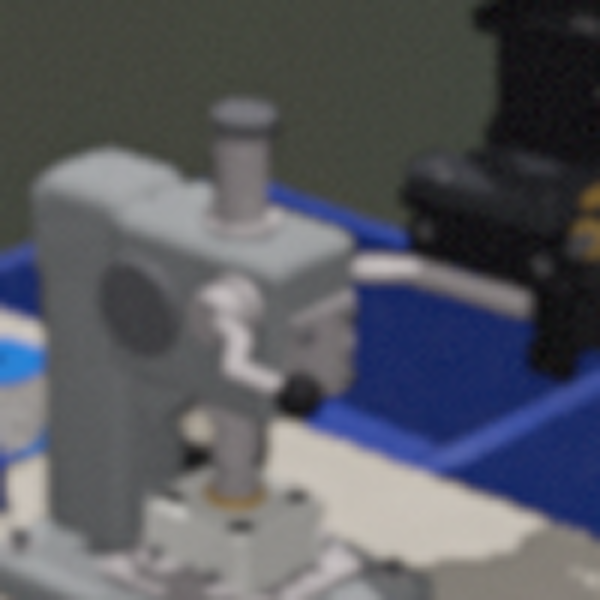

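The ram is down about 12 mm and the bush flange is almost on the block. I'll go on slowly.

Call:
servo_tool:
  steps:
    - [0, 0, 0, 0.0001, 0, -0.004, 0.2]
    - [0, 0, 0, 0.0002, 0, -0.004, 0.2]
    - [0, 0, 0, 0.0003, 0, -0.004, 0.2]
    - [0, 0, 0, 0.0003, 0, -0.004, 0.2]
    - [0, 0, 0, 0.0004, 0, -0.004, 0.2]
    - [0, 0, 0, 0, 0, 0, 0.2]
    - [0, 0, 0, 0, 0, 0, 0.2]

```text
t: 11.1
ee_pos: [534.7, -216.3, 130.0]
orientation: [1.0, 0.018, -0.001, -0.002]
ft_force: [-2.0, 6.8, 7.5]
finger_gap: 0.34
grip_force: 40.1
```

Call:
servo_tool:
  steps:
    - [0, 0, 0, 0.0005, 0, -0.004, 0.2]
    - [0, 0, 0, 0.0005, 0, -0.004, 0.2]
    - [0, 0, 0, 0.0006, 0, -0.004, 0.2]
    - [0, 0, 0, 0.0006, 0, -0.004, 0.2]
    - [0, 0, 0, 0.0006, 0, -0.004, 0.2]
    - [0, 0, 0, 0, 0, 0, 0.2]
    - [0, 0, 0, 0, 0, 0, 0.2]

```text
t: 11.8
ee_pos: [537.8, -216.3, 110.2]
orientation: [1.0, 0.018, -0.001, -0.002]
ft_force: [-1.3, 7.7, 7.5]
finger_gap: 0.334
grip_force: 39.8
```

Run:
```python
from fit import *
P=np.load("p.npy")
s=[r.state()];print(s[0]["t"],s[0]["ee_pos"],s[0]["ft_force"],s[0]["finger_gap"]*87)
b=(s[0]["ee_pos"]+[0,0,19]-P2W(P,[32,-80,165]));print(.62+np.arctan2(-b[2],-b[0]),np.hypot(b[0],b[2]))
p=np.mean([snap("scene")[0] for _ in range(4)],axis=0);a=cv2.resize(p[120:200,310:370,::-1],None,fx=6,fy=6,interpolation=2)
b=cv2.resize(cv2.imread("pics/g3.png"),None,fx=1,fy=1)[60:540,90:450]
cv2.imwrite("pics/g4.png",np.hstack([b,a]))
```

```text
11.8 [ 537.82523072 -216.33933614  110.21663   ] [-1.25125075  7.68396677  7.45288802] 29.088690422394418
0.8454020464487983 160.1058126752608[ WARN:0@4.941] global loadsave.cpp:1063 imwrite_ Unsupported depth image for selected encoder is fallbacked to CV_8U.
```

View pics/g4.png

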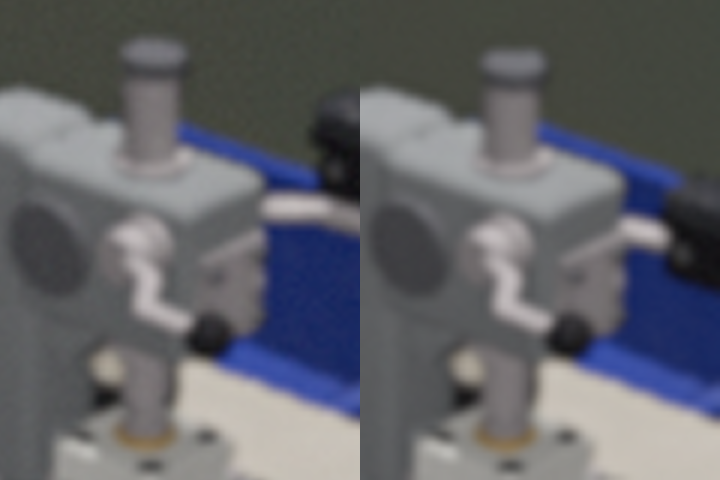

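Run:
```python
from fit import *
P=np.load("p.npy")
a=cv2.imread("pics/scene0.png")[:,:,::-1];b=np.mean([snap("scene")[0] for _ in range(4)],axis=0)
g=lambda i:cv2.resize(cv2.cvtColor(i.astype(np.float32),cv2.COLOR_RGB2GRAY),None,fx=8,fy=8,interpolation=2)
A,B=g(a),g(b)
t=A[119*8:129*8,327*8:345*8];R=B[112*8:145*8,318*8:355*8]
m=cv2.matchTemplate(R,t,cv2.TM_CCOEFF_NORMED);_,v,_,l=cv2.minMaxLoc(m)
print(v,"shift px",l[0]/8+318-327,l[1]/8+112-119)
for h in(15,16,17,18,19):print(h,px("scene",P2W(P,[0,0,270-h]))-px("scene",P2W(P,[0,0,270])))
s=r.state();print(s["ee_pos"],s["ft_force"],s["joint_velocities"].round(3))
```

```text
0.9797313809394836 shift px -0.25 6.0
15 [-0.13832451  5.45190297]
16 [-0.14748691  5.81302851]
17 [-0.15664195  6.1738642 ]
18 [-0.16578965  6.53441039]
19 [-0.17493002  6.89466744]
[ 537.77660035 -216.31248529  110.35372095] [-1.66714163  5.6271058   7.81882629] [-0.002  0.    -0.    -0.001 -0.    -0.001]
```

```bash
python3 -c "
from plant import r
print(r.finish_job())"
```

```text
the job is handed in; nothing more can be done
None
```

I handed the job in with the cam lever down (about 1.57 rad) and the gripper still holding the feed lever at about 0.85 rad. That puts the ram at about 16.5–17 mm, so by calculation the bush is home and the nose is pushed in about 4.5–5 mm; the groove was too small in the pictures to check directly, and no verdict was returned.

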